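# Lock a bone bangle on its display stand with the snap cap

## Robot

A 6-joint arm with a two-finger parallel gripper is mounted at the origin on the work surface. World frame = base frame: x ahead of the robot, y to its left, z up, the work surface at z = 0. Lengths are in mm, angles in rad, forces in N, time in s.
With the tool pointing down it reaches from about 275 to 825 mm from the base axis. Payload 5.2 kg.
Tool frame: the origin (TCP) lies at the very end of the fingers, on their centre line; the grasp point (between the pads) lies 19 mm behind it; z points along the fingers, y is the line along which they close (so a half turn about z gives the same grasp; the last joint's range is limited). The gripper opens to 93 mm and grips with 3 to 60 N. Pads are 15 mm wide; open, the fingers measure 128 mm over their backs; the gripper's body (75 mm by 188 mm) begins 65 mm behind the grasp point.
Start: joints at [1.079, 0.259, 1.535, -0, 1.348, -0.203], TCP at [156.619, 527.234, 197.953] pointing down, gripper open.
Joint ranges: [-3.14, 3.14], [-0.91, 2.08], [0.19, 2.58], [-1.22, 4.36], [0.22, 2.71], [-3.12, 3.12]. Speed limits (rad/s): [2.57, 2.57, 3.14, 3.14, 3.14, 3.14].

## Interface

Orientations are given as [roll, pitch, yaw] about the fixed x, y, z axes, in that order (R = Rz(yaw) Ry(pitch) Rx(roll)).
In Python, from bench import robot gives the robot as it stands. The module is installed in compiled form; this text tells all that it offers. Calls block until the motion is done:
- robot.move_ptp(position, orientation): joint-space move of the TCP to a pose.
- robot.move_linear(position, ori=None, speed=150, f_stop=None): straight line of the TCP; ori=None keeps the orientation; speed is the mean speed in mm/s. With f_stop (N) it stops when the force on the tool has changed by that much, and returns True; else False.
- robot.move_j(angles): joint-space move.
- robot.move_gripper(opening): opening from 0.0 (shut) to 1.0 (fully open); the grip force is fixed at half the most; returns when the fingers have stopped.
- robot.sleep(seconds).
- robot.inverse_kinematics(position, orientation): joint angles nearest the present ones, or None.
- robot.get_image(name): name is "side" or "top"; returns a dict with "img" (384x512x3 uint8, blue, green, red), "fovy" (degrees; the focal length in pixels is half the picture's height over the tangent of half this angle, whatever the lens; pixels are square), "cx", "cy" (the principal point, pixels), "eye" and "orientation" of the camera in the world. Camera axes: x right, y down, z forward; pixel columns grow to the right and rows downward; lengths in mm; the calibration is good to about 2 mm. A picture is of the moment at which its call begins. There is no depth.
A pose or a line that the arm cannot do raises robot.MotionError and nothing moves.
- robot.hand_in(): hands the job in; it is judged then, once.
Readings, each from a call of its own:
- robot.current_t(): time.
- robot.current_qpos(): joint angles.
- robot.current_joint_vel(): joint speeds.
- robot.current_joint_efforts(): joint torques, N m.
- robot.current_tcp_pos(): TCP position.
- robot.current_eef_rot(): TCP orientation.
- robot.current_contact_force(): force on the tool from outside, world axes, zero at the start.
- robot.current_ft_torque(): the same for the moment, N m.
- robot.current_gripper_width(): opening from 0.0 (shut) to 1.0 (fully open).
- robot.current_finger_force(): force on a finger pad.
Only numpy, scipy, OpenCV 4.12 (cv2) and the standard library are available. Lean on these libraries where they do the work, as an engineer would, in place of code of your own. Each camera call takes 0.05 s, during which the arm holds its last target. There are 200 camera calls.

## Task

Put the carved bone bangle over the stud of the display stand so that it lies flat on the wooden plinth and let it go; bone cracks when squeezed, so keep the grip light. Then snap the knobbed aluminium cap onto the stud to lock the bangle in: press it down until it clicks and sits fully home, and keep pressing - finish with the fingers still on the cap, pushing it firmly down. Leave the other jewellery and the hand mirror where they are.

Things in the scene. Friction and masses are not known exactly. Their poses are not given: they have to be found in the camera images.
- bangle_center (a point): Carved bone bangle, loose, lying flat: a cream band 69 mm outside diameter, 57 mm inside, 20 mm high (the tallest band lying on the shelf), two grooves and a row of lozenges cut round it; 30 to 60 g. Point: its centre, 10 mm above its underside; z is its axis. The bone cracks if the fingers' forces on it add up to more than 100 N (50 N from each of two fingers).
- cap_center (a point): Snap cap, loose, standing on its hub, knob up: turned aluminium, 56 mm high, 65 to 125 g. Hub 34 mm diameter, 24 mm deep; on it a disc 72 mm in diameter, 24 to 28 mm above the underside; on this a plain upright round knob 18 mm in diameter, 28 to 56 mm above the underside. Point: on its axis, half-way up, 28 mm above the underside (level with the disc's top face); z is its axis.
- cap_mouth (a point): Centre of the cap hub's open underside. The hub is hollow: at its mouth a lip of 19 mm bore, 5 mm thick, behind it a groove of 26 mm bore up to the disc, 24 mm up.
- stand: Display stand, fixed: dark wooden foot 100 mm in diameter, wooden plinth 84 mm in diameter with its top 22 mm above the shelf (the bangle lies here), on it a brass shoulder 34 mm in diameter up to 28 mm (the cap's hub rests here when home), on this an upright brass stud. Origin: centre of the foot's underside, z up along the stud.
- stud_top (a point): Top centre of the stand's stud, 51 mm above the shelf. Stud 16 mm in diameter, its top 7 mm tapering to 8 mm. Four sprung steel balls stand 3.5 mm out of it, centres 37.5 mm above the shelf: the cap's lip meets them with its underside 42 mm above the shelf, rides over them at 8 to 14 N of push, then the push drops (the click) and the cap goes home at 28 mm.
- gilt_bangle: Bystander: gilt bridal bangle, 75 mm across, 13 mm high, beaded outside, loose; leave it where it is. Origin at its underside, middle
- meena_a: Bystander: one of a pair of slim enamelled bangles, 66 mm across, 8 mm high, loose; leave it where it is. Origin at its underside, middle
- meena_b: Bystander: the other of the pair of slim enamelled bangles, 66 mm across, 8 mm high, loose; leave it where it is. Origin at its underside, middle
- copper_bracelet: Bystander: twisted copper bracelet, open, 69 mm across, 9 mm high, loose; leave it where it is. Origin at its underside, middle
- chrome_mirror: Bystander: chrome hand mirror lying flat, 220 mm long, 11 mm high, loose; leave it where it is. Origin at its underside, middle
Things that resemble listed ones, but are neither listed nor needed, are in the scene too. Of the things that look like the stand, take the one that is nearest to the robot's base at the start.

How it is judged (in metres and radians):
On the way, in this order (a step that is already met when the one before it is completed fails the run):
1. the bone bangle lies flat on the plinth round the stud, let go, the cap not yet on (horizontal distance between bangle_center and stand below 0.0135 m and z of bangle_center in the frame of stand below 0.0345 m and angle between bangle_center's own z axis and vertical below 0.1 rad and contact force between the fingers and bone_bangle below 0.3 N and not (horizontal distance between cap_center and stand below 0.003 m and z of cap_center in the frame of stand between 0.053 and 0.0585 m and angle between cap_center's own z axis and vertical below 0.08 rad)), for 0.2 s.
2. the cap has clicked and sits fully home over the bangle (horizontal distance between bangle_center and stand below 0.0135 m and z of bangle_center in the frame of stand below 0.0345 m and angle between bangle_center's own z axis and vertical below 0.1 rad and horizontal distance between cap_center and stand below 0.003 m and z of cap_center in the frame of stand between 0.053 and 0.0585 m and angle between cap_center's own z axis and vertical below 0.08 rad), for 0.2 s.
At the end, for the whole second after the job is handed in: Bangle flat on the plinth round the stud (within 13.5 mm of its axis, 2.5 mm of the plinth, tilt under 0.1 rad), untouched; cap home on the shoulder (within 2.5 mm in height, 3 mm off-axis, tilt under 0.08 rad), fingers still on it and pressing it on the stand with over 5 N (all of step 2 and contact force between the fingers and bone_bangle below 0.3 N and contact force between cap and stand above 5 N and contact force between the fingers and cap above 2 N); the arm keeps its last pose, push and grip.
It fails at once if the bone bangle squeezed with more than 100 N in all (contact force between the fingers and bone_bangle above 100 N).
It fails at once if a bystander moved by more than 20 mm (distance of any of gilt_bangle, meena_a, meena_b, copper_bracelet, chrome_mirror from where it was at the start of the episode above 0.02 m).
It also fails if it takes over 61 s, if anything falls off the work surface, if the arm or the gripper's body presses on something with over 40 N, if the wrist force passes 120 N, or if a joint passes its speed limit or range.

## Working session

There is one attempt and no reset: what is moved stays moved. The work goes in short steps, each a Python script; the robot and the scene stay as the last script left them, time stands still between calls to the robot, and variables do not carry over. Pictures are saved under pics/ and viewed, at most 10 in all, crops included, and the job is handed in when it is done.

```bash
mkdir -p pics; cat > h.py <<'E'
import numpy as np, cv2
from bench import robot
from scipy.spatial.transform import Rotation as R
def grab(n,save=None):
    d=robot.get_image(n)
    if save: cv2.imwrite('pics/'+save,d['img'])
    return d
def cam(d):
    o=np.array(d['orientation'],float)
    M=o if o.shape==(3,3) else R.from_euler('xyz',o).as_matrix()
    f=d['img'].shape[0]/2/np.tan(np.radians(d['fovy'])/2)
    return M,f,np.array(d['eye'],float)
def ray(d,u,v,z):
    M,f,e=cam(d); r=M@np.array([(u-d['cx'])/f,(v-d['cy'])/f,1]); return e+r*(z-e[2])/r[2]
def proj(d,p):
    M,f,e=cam(d); c=M.T@(np.array(p,float)-e); return c[0]/c[2]*f+d['cx'],c[1]/c[2]*f+d['cy']
E
python3 - <<'E'
from h import *
for n in('side','top'):
    d=grab(n,n+'0.png'); print(n,{k:d[k] for k in d if k!='img'})
print(robot.current_t(),robot.current_eef_rot())
E
```

```text
side {'fovy': 52.814022522736806, 'cx': 255.2623807485031, 'cy': 191.55536791774313, 'eye': array([309.93348034, 658.8555116 , 596.23036272]), 'orientation': array([-2.14563713e+00, -2.14677178e-03, -2.81383447e+00])}
top {'fovy': 46.58257429602475, 'cx': 252.3820872763281, 'cy': 190.95003896993472, 'eye': array([ 464.11805543,  -77.33268027, 1084.67871277]), 'orientation': array([-3.05482086e+00,  5.65374730e-04, -1.55448413e+00])}
0.1 [-3.13999441e+00 -3.38411177e-04  2.85274399e+00]
```

View pics/top0.png

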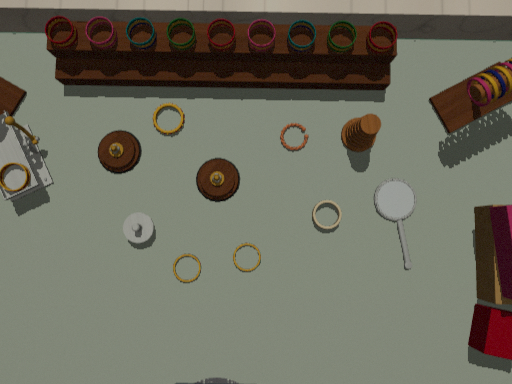

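View pics/side0.png

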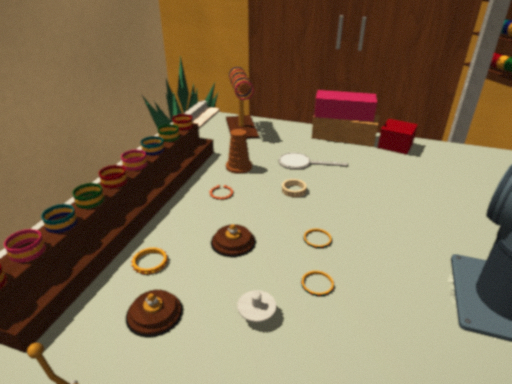

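The top view shows two stand lookalikes at (119,151) and (218,179), the cap at (138,228) and the cream bangle at (327,215). The other bands are gilt (168,119), enamelled (187,268) and (247,257), and copper (294,137). The stand at (218,179) is nearest the base, which is around (215,384). The bangle at (327,215) is the only cream, tall band. I'll confirm both in an enlarged crop.

```bash
python3 - <<'E'
from h import *
t=cv2.imread('pics/top0.png'); s=cv2.imread('pics/side0.png')
def c(im,u,v,w=28): return cv2.resize(im[v-w:v+w,u-w:u+w],(260,260),interpolation=cv2.INTER_NEAREST)
r1=np.hstack([c(t,218,179),c(t,138,228),c(t,327,215)]); r2=np.hstack([c(s,233,240),c(s,257,307),c(s,294,187)])
cv2.imwrite('pics/crop.png',np.vstack([r1,r2]))
for im,pts in((t,[(218,179),(205,190),(138,228),(128,235),(327,203),(200,230),(327,215)]),(s,[(233,240),(220,245),(257,307),(283,187),(294,193),(270,270)])):
    h=cv2.cvtColor(im,cv2.COLOR_BGR2HSV)
    print([(p,im[p[1],p[0]].tolist(),h[p[1],p[0]].tolist()) for p in pts])
E
```

```text
[((218, 179), [21, 48, 63], [19, 170, 63]), ((205, 190), [18, 35, 63], [11, 182, 63]), ((138, 228), [103, 110, 110], [30, 16, 110]), ((128, 235), [144, 151, 152], [26, 13, 152]), ((327, 203), [53, 60, 59], [34, 30, 60]), ((200, 230), [120, 136, 129], [43, 30, 136]), ((327, 215), [122, 138, 131], [43, 30, 138])]
[((233, 240), [24, 47, 86], [11, 184, 86]), ((220, 245), [16, 33, 60], [12, 187, 60]), ((257, 307), [110, 126, 135], [19, 47, 135]), ((283, 187), [132, 186, 218], [19, 101, 218]), ((294, 193), [68, 101, 124], [18, 115, 124]), ((270, 270), [161, 195, 198], [28, 48, 198])]
```

View pics/crop.png

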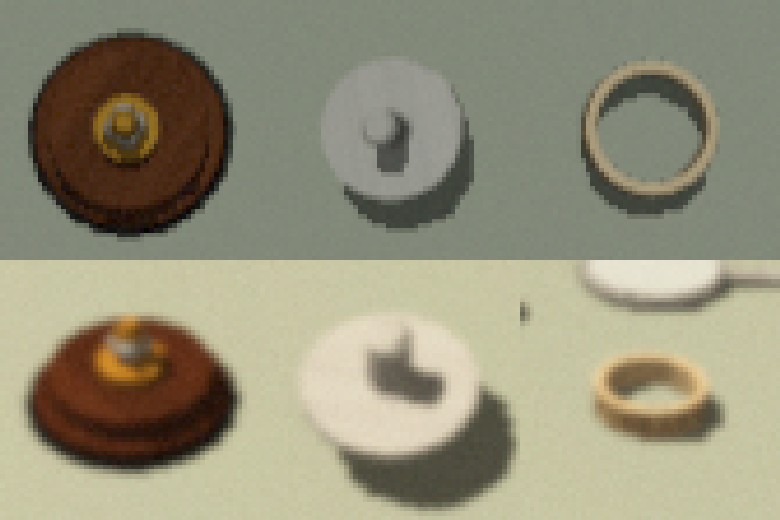

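Confirmed: the stand has a brass stud with steel balls, the cap has its knob up, and the bangle is a tall cream band. Next I fit silhouettes in both views.

```bash
cat > m.py <<'E'
from h import *
from scipy.optimize import least_squares
MOD={'stand':[(50,0),(50,8),(42,22),(8,44),(4,51)],'cap':[(36,24),(36,28),(9,56)],'bangle':[(34.5,0),(34.5,20)],'brass':[(17,22),(17,28),(8,44),(4,51)]}
def stats(h):
    m=cv2.moments(h.reshape(-1,1,2).astype(np.float32)); return np.array([m['m10']/m['m00'],m['m01']/m['m00']]),m['m00']
def sil(d,name,xy,z0=0):
    a=np.linspace(0,2*np.pi,90); P=[]
    for r,z in MOD[name]: P+= [proj(d,(xy[0]+r*np.cos(t),xy[1]+r*np.sin(t),z+z0)) for t in a]
    return cv2.convexHull(np.array(P,np.float32))
def measure(d,name,mask,uv,w=30,zg=10,z0=0):
    u,v=uv; m=np.zeros_like(mask); m[v-w:v+w,u-w:u+w]=mask[v-w:v+w,u-w:u+w]
    n,l,st,_=cv2.connectedComponentsWithStats(m.astype(np.uint8)); k=1+np.argmax(st[1:,4])
    pts=np.argwhere(l==k)[:,::-1]
    # pixel corners -> hull
    P=np.vstack([pts+o for o in((-.5,-.5),(.5,-.5),(-.5,.5),(.5,.5))]).astype(np.float32)
    c,A=stats(cv2.convexHull(P))
    r=least_squares(lambda x:stats(sil(d,name,x,z0))[0]-c,ray(d,c[0],c[1],zg)[:2],diff_step=1e-3)
    return r.x,A/stats(sil(d,name,r.x,z0))[1],c
E
python3 - <<'E'
from m import *
for n,uv in(('top',dict(stand=(218,179),cap=(138,228),bangle=(327,215),brass=(218,179))),('side',dict(stand=(233,240),cap=(257,307),bangle=(294,187),brass=(233,238)))):
    d=grab(n); im=cv2.GaussianBlur(d['img'],(3,3),0).astype(int); b,g,r=im[...,0],im[...,1],im[...,2]
    h=cv2.cvtColor(d['img'],cv2.COLOR_BGR2HSV).astype(int)
    top=n=='top'
    M=dict(stand=(r-b>.45*r)&(r>15) , cap=((g-r<2.5)&(g-b<12)&(r>85)) if top else ((r-b<.14*r)&(r>160)),
      bangle=(r-b>.16*r) if top else (r-b>.31*r), brass=(h[...,0]>14)&(h[...,2]>60)&(b<.9*r) if top else (h[...,0]>13)&(h[...,2]>70))
    for k in uv:
        if n=='side' and k=='brass': continue
        w=dict(cap=26,brass=13,bangle=20,stand=30)[k]
        x,a,c=measure(d,k,M[k],uv[k],w); print(n,k,x.round(1),'area ratio',round(a,3),c.round(1))
E
```

```text
top stand [585.5  10.4] area ratio 1.042 [217.4 179.2]
top cap [464.9 194.1] area ratio 1.028 [137.9 227.6]
top bangle [ 503.7 -253.9] area ratio 1.083 [326.4 214.4]
top brass [586.4  10.8] area ratio 1.189 [216.6 177.8]
side stand [585.2  10.6] area ratio 0.942 [232.6 240. ]Traceback (most recent call last):
  File "<stdin>", line 11, in <module>
  File "m.py", line 12, in measure
    n,l,st,_=cv2.connectedComponentsWithStats(m.astype(np.uint8)); k=1+np.argmax(st[1:,4])
                                                                       ~~~~~~~~~^^^^^^^^^^
    return _wrapfunc(a, 'argmax', axis=axis, out=out, **kwds)
    return bound(*args, **kwds)
ValueError: attempt to get argmax of an empty sequence
```

```bash
cat >> h.py <<'E'
O=[np.pi,0,np.pi/2]
def st(tag=''): print(tag,'t',round(robot.current_t(),2),'tcp',np.round(robot.current_tcp_pos(),1),'w',round(robot.current_gripper_width(),3),'ff',np.round(robot.current_finger_force(),1),'F',np.round(robot.current_contact_force(),1))
E
python3 - <<'E'
from h import *
robot.move_ptp([503.7,-253.9,120],O); st('above')
print('hit',robot.move_linear([503.7,-253.9,3],speed=80,f_stop=8)); st('down')
for w in (.80,.77,.75,.74,.73,.72,.71,.70,.69):
    robot.move_gripper(w); f=np.max(np.abs(robot.current_finger_force())); st(str(w))
    if f>8: break
grab('top','grip.png'); 
E
```

```text
above t 3.21 tcp [ 504.1 -253.1  120.1] w 1.003 ff 0.0 F [ 0.7 -0.6 -0.5]
hit False
down t 4.83 tcp [ 504.1 -254.2    3.5] w 0.998 ff 0.0 F [0.1 0.1 0.8]
0.8 t 5.38 tcp [ 503.7 -253.9    3. ] w 0.806 ff 0.0 F [-0.9 -0.1 -0. ]
0.77 t 5.67 tcp [ 503.7 -253.9    3. ] w 0.771 ff 0.0 F [-0.5  0.2  0.2]
0.75 t 5.95 tcp [ 503.7 -253.9    3. ] w 0.754 ff 0.0 F [ 0.5 -0.6 -0.1]
0.74 t 6.17 tcp [ 503.7 -253.9    3. ] w 0.74 ff 0.0 F [ 0.  -0.7  0.3]
0.73 t 6.4 tcp [ 503.7 -253.9    3. ] w 0.732 ff 0.0 F [-0.7  0.3 -0.9]
0.72 t 6.62 tcp [ 503.7 -253.9    3. ] w 0.718 ff 0.0 F [-0.3  0.9  0.1]
0.71 t 6.85 tcp [ 503.7 -253.9    3. ] w 0.71 ff 0.0 F [-0.9  0.8  0.1]
0.7 t 7.08 tcp [ 503.7 -253.9    3. ] w 0.701 ff 0.0 F [0.4 0.4 0.3]
0.69 t 7.3 tcp [ 503.7 -253.9    3. ] w 0.691 ff 0.0 F [ 0.2 -0.  -0.4]
```

```bash
python3 - <<'E'
from h import *
d=grab('side'); t=cv2.imread('pics/grip.png')
a=cv2.resize(t[180:260,280:380],(400,320),interpolation=cv2.INTER_CUBIC); b=cv2.resize(d['img'][140:220,245:345],(400,320),interpolation=cv2.INTER_CUBIC)
cv2.imwrite('pics/g2.png',np.hstack([a,b]))
E
```

```text
(no output)
```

View pics/g2.png

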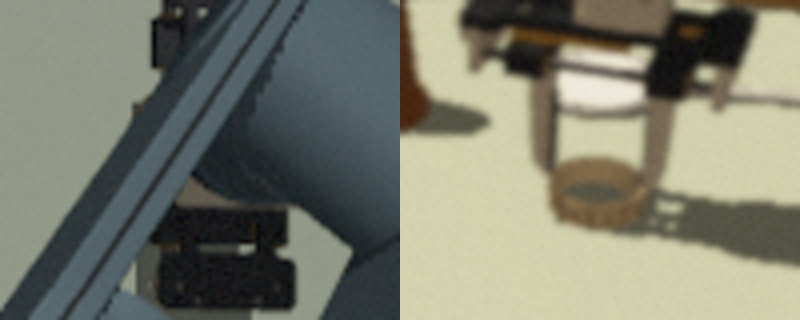

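```bash
python3 - <<'E'
from m import *
d=grab('side'); im=cv2.imread('pics/side0.png')
print('px tcp',proj(d,robot.current_tcp_pos()),'tips',proj(d,[471,-253.9,3]),proj(d,[536,-253.9,3]),'bangle',ray(d,294.3,187.5,10))
b,g,r=[im[...,i].astype(int) for i in range(3)]
for th in(.29,.33,.37): print(measure(d,'bangle',(r-b>th*r),(293,188),18))
x=[503.7,-253.9]; print(sil(d,'bangle',x).reshape(-1,2).min(0),sil(d,'bangle',x).reshape(-1,2).max(0))
for n in ('top','side'):
    d=grab(n);im=cv2.imread('pics/%s0.png'%n); z=sil(d,'bangle',x); c=cv2.polylines(im,[z.astype(int)],True,(0,0,255),1)
E
```

```text
px tcp (np.float64(293.6094481271659), np.float64(189.5647091849268)) tips (np.float64(304.8818578955767), np.float64(191.590680297213)) (np.float64(282.64271756073595), np.float64(187.5847687497562)) bangle [ 502.18344936 -254.31396315   10.        ]
(array([ 503.63313622, -254.25798431]), 1.0178155557172839, array([293.82959734, 187.59672063]))
(array([ 503.61031443, -253.60111529]), 0.9634339046482593, array([293.78120894, 187.71550591]))
(array([ 502.89647905, -252.1293126 ]), 0.8632676772087537, array([293.9005848 , 188.02290448]))
[281.4228  178.19615] [306.23718 197.1756 ]
```

```bash
python3 - <<'E'
from h import *
for w in np.arange(.68,.58,-.01):
    robot.move_gripper(w); f=np.max(np.abs(robot.current_finger_force()))
    if f>4: break
st(w)
E
```

```text
0.58 t 10.03 tcp [ 503.7 -253.9    3. ] w 0.577 ff 0.0 F [ 0.3 -0.3 -0.3]
```

```bash
python3 - <<'E'
from h import *
d=grab('side')
b=cv2.resize(d['img'][125:215,240:340],(800,600*0+720),interpolation=cv2.INTER_CUBIC)
cv2.imwrite('pics/g3.png',b[:600])
E
```

```text
(no output)
```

View pics/g3.png

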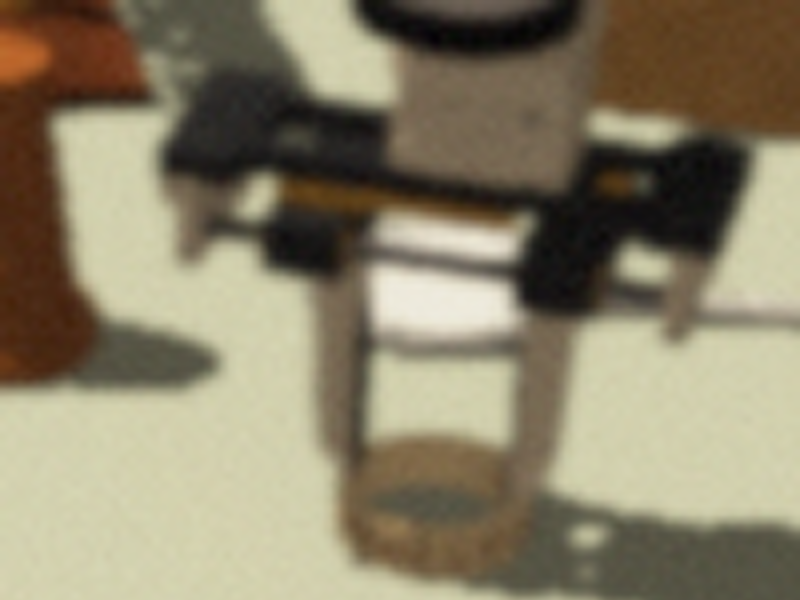

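The fingers sit at a 54 mm gap over the 69 mm band with no force, so the tips look to be above the rim, higher than the reported z suggests. I'll open and feel for the shelf.

```bash
python3 - <<'E'
from h import *
robot.move_gripper(1.0); st()
d=grab('side')
for z in(3,15,20,25): print(z,np.round(proj(d,[503.7,-253.9,z]),1))
try: print(robot.move_linear([503.7,-253.9,-25],speed=20,f_stop=4))
except Exception as e: print(e)
st()
d=grab('side'); cv2.imwrite('pics/g4.png',cv2.resize(d['img'][125:215,240:340],(800,720),interpolation=cv2.INTER_CUBIC)[:600])
E
```

```text
t 10.88 tcp [ 503.7 -253.9    3. ] w 0.998 ff 0.0 F [-0.4  0.2  0.1]
3 [293.6 189.6]
15 [293.8 186. ]
20 [293.9 184.5]
25 [294. 183.]
True
 t 12.0 tcp [ 503.6 -253.8  -20.4] w 0.999 ff 2.4 F [-1.  -0.1  4.4]
```

View pics/g4.png

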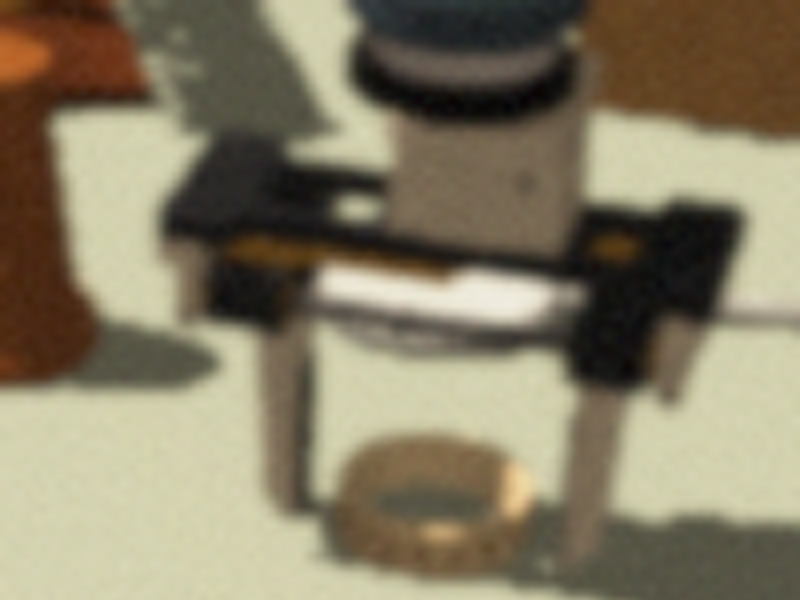

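The shelf is met at a reported z of −20.4, so the real fingertips are about 20 mm above the reported TCP. I'll correct for that.

```bash
python3 - <<'E'
from h import *
robot.move_linear([503.7,-253.9,-17.5],speed=30)
for w in (.80,.76,.75,.74,.73,.72,.71,.70,.69,.68):
    robot.move_gripper(w); f=np.max(np.abs(robot.current_finger_force()))
    if w<.76: print(w,round(robot.current_gripper_width(),3),round(f,1))
    if f>6: break
st()
E
```

```text
0.75 0.749 0.0
0.74 0.741 4.4
0.73 0.739 17.9
 t 13.86 tcp [ 503.7 -253.9  -17.5] w 0.739 ff 17.9 F [ 0.3 -0.3  0.2]
```

```bash
python3 - <<'E'
from h import *
x,y=585.4,10.5
robot.move_linear([503.7,-253.9,70],speed=150); st('lift')
robot.move_ptp([x,y,70],O); st('over')
robot.move_linear([x,y,15],speed=80)
print(robot.move_linear([x,y,2],speed=20,f_stop=3)); st('placed')
p=robot.current_tcp_pos()
robot.move_gripper(.80); robot.move_gripper(1.0); st('open')
robot.move_linear([x,y,70],speed=150)
robot.move_ptp([464.9,194.1,70],O); st('at cap')
d=grab('top','p.png'); e=grab('side')
a=cv2.resize(d['img'][130:250,100:260],(400,300),interpolation=cv2.INTER_CUBIC); b=cv2.resize(e['img'][200:320,180:340],(400,300),interpolation=cv2.INTER_CUBIC)
cv2.imwrite('pics/p1.png',np.hstack([a,b]))
E
```

```text
lift t 14.59 tcp [ 503.2 -253.5   69.3] w 0.739 ff 17.9 F [-0.2 -0.1 -1.2]
over t 15.67 tcp [585.2   9.5  69.5] w 0.738 ff 17.9 F [ 0.3 -0.2 -0.6]
True
placed t 17.05 tcp [585.4  10.5   4.3] w 0.739 ff 17.9 F [ 0.5 -0.   3.5]
open t 17.97 tcp [584.8  10.6   3.8] w 1.003 ff 0.0 F [-0.2 -0.5  0.4]
at cap t 19.44 tcp [465.8 193.6  69.9] w 1.002 ff 0.0 F [ 0.3 -0.6 -0.1]
```

View pics/p1.png

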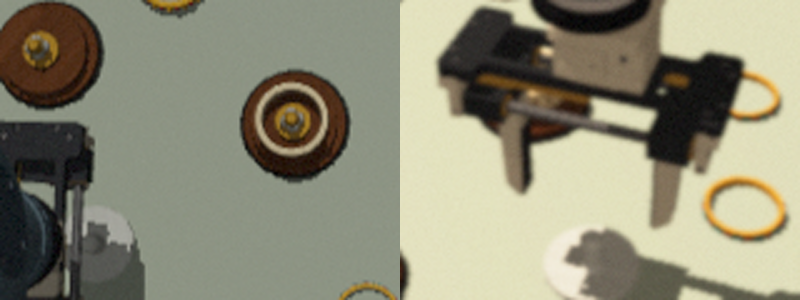

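The left panel shows the bangle lying flat round the stud, ring centred at about (291,118) in the crop. On to the cap.

```bash
python3 - <<'E'
from m import *
d=grab('side'); im=cv2.imread('pics/side0.png'); b,g,r=[cv2.GaussianBlur(im,(3,3),0)[...,i].astype(int) for i in range(3)]
for th in(.16,.14):
    try: print(measure(d,'cap',(r-b<th*r)&(r>150),(257,307),24))
    except Exception as e: print(e)
x,y=464.9,194.1
robot.move_gripper(.45)
robot.move_linear([x,y,20],speed=100)
print(robot.move_linear([x,y,2],speed=15,f_stop=2.5)); st('touch')
z=robot.current_tcp_pos()[2]
robot.move_linear([x,y,z+.7],speed=20)
for w in(.26,.22,.20,0): robot.move_gripper(w)
st('grip')
robot.move_linear([x,y,z+15],speed=60); st('lift')
d=grab('side'); cv2.imwrite('pics/c1.png',cv2.resize(d['img'][230:330,190:323],(798,600),interpolation=cv2.INTER_CUBIC))
E
```

```text
(array([465.99681728, 191.0782265 ]), 0.8913797935417337, array([256.1218762 , 304.60803537]))
attempt to get argmax of an empty sequence
True
touch t 22.02 tcp [464.8 194.1   7.6] w 0.447 ff 2.5 F [-0.5 -1.   4.6]
grip t 23.62 tcp [464.9 194.1   8.3] w 0.186 ff 30.0 F [ 0.8 -0.5  0.4]
lift t 24.02 tcp [465.4 194.2  23.2] w 0.189 ff 30.0 F [-0.5 -0.4 -0. ]
```

View pics/c1.png

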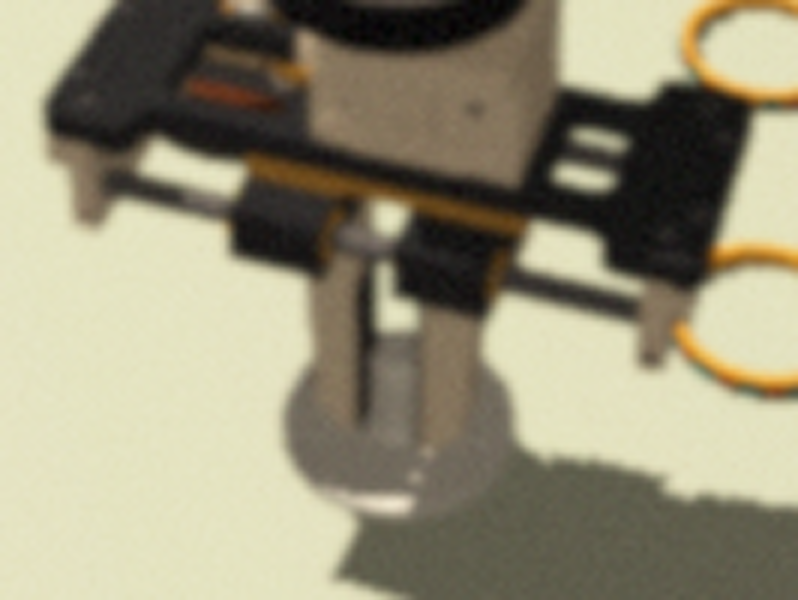

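```bash
python3 - <<'E'
from m import *
MOD['disc']=[(36,24),(36,28)]
d=grab('side')
for y in(190,192,194,196):
    h=sil(d,'disc',[465,y],15).reshape(-1,2); lo,hi=(h.min(0)),(h.max(0))
    print(y,((np.array([lo,hi])-[190,230])*6+2.5).round(0).tolist())
E
```

```text
190 [[287.0, 320.0], [520.0, 510.0]]
192 [[284.0, 325.0], [519.0, 516.0]]
194 [[282.0, 329.0], [517.0, 521.0]]
196 [[280.0, 334.0], [515.0, 526.0]]
```

```bash
python3 - <<'E'
from h import *
x,y=585.4,10.5
robot.move_linear([464.9,194.1,90],speed=150)
robot.move_ptp([x,y,90],O)
robot.move_linear([x,y,64],speed=80); st('over')
print(robot.move_linear([x,y,52],speed=20,f_stop=5)); st('on taper')
if robot.current_tcp_pos()[2]<54:
    print(robot.move_linear([x,y,30],speed=15,f_stop=25)); st('press'); robot.sleep(.3); st('hold')
E
```

```text
over t 26.07 tcp [584.9  11.4  63.6] w 0.19 ff 30.0 F [-0.3  0.1 -0.2]
False
on taper t 26.82 tcp [585.4  10.4  52. ] w 0.187 ff 30.0 F [ 0.2  0.5 -1.2]
True
press t 27.89 tcp [585.3  10.6  36.3] w 0.189 ff 30.0 F [-0.2  0.2  4.6]
hold t 28.19 tcp [585.3  10.6  36.3] w 0.185 ff 30.0 F [-1.2  0.3  3.9]
```

Reported z is 36.3, exactly the predicted home height. Now I build up the holding push in small steps.

```bash
python3 - <<'E'
from h import *
x,y=585.4,10.5
for z in(36,35.5,35,34.5,34,33.5,33,32.5,32):
    robot.move_linear([x,y,z],speed=10); robot.sleep(.2); st(z)
    if robot.current_contact_force()[2]>18: break
robot.sleep(.5); st('end')
d=grab('side'); e=grab('top')
a=cv2.resize(d['img'][200:260,193:273],(400,300),interpolation=cv2.INTER_CUBIC); b=cv2.resize(e['img'][150:210,178:258],(400,300),interpolation=cv2.INTER_CUBIC)
cv2.imwrite('pics/f.png',np.hstack([a,b]))
E
```

```text
36 t 28.64 tcp [585.4  10.5  36.3] w 0.185 ff 30.0 F [-2.3  0.8  5.3]
35.5 t 29.09 tcp [585.4  10.6  36.3] w 0.189 ff 30.0 F [-3.3  0.8  8.8]
35 t 29.54 tcp [585.4  10.5  36.3] w 0.187 ff 30.0 F [-4.5  0.3 12.2]
34.5 t 29.99 tcp [585.5  10.6  36.2] w 0.188 ff 30.0 F [-5.7  0.8 16. ]
34 t 30.44 tcp [585.5  10.5  36.2] w 0.187 ff 30.0 F [-6.6  0.2 19.1]
end t 30.94 tcp [585.5  10.5  36.2] w 0.188 ff 30.0 F [-7.1  1.1 17.8]
```

View pics/f.png

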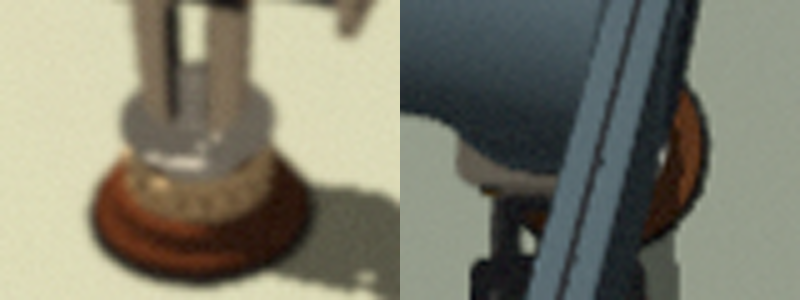

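The cap sits level over the bangle, which lies flat on the plinth. It is fully home at the predicted height, with about 18 N of push held.

```bash
python3 -c "
from h import *
print(robot.hand_in())"
```

```text
the job is handed in; nothing more can be done
None
```

Job handed in at about 31 s: the bangle lies flat round the stud, the cap is seated at its predicted home height, and the fingers are still pressing it down with about 18 N; no verdict was returned.

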